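# Switch on the guarded bench supply

## Task

Switch on the bench supply that has the round dial meter: raise its hinged guard from under the front lip with the fingertips, keep the guard up on the backs of the fingers while a fingertip pushes the toggle beneath it all the way over to the back, then draw out and let the guard drop fully shut. Touch and push only, gently: grip and lift nothing else, do not shift either supply, and leave the finned supply and everything standing around as they are.

Things in the scene. Friction and masses are not known exactly. Their poses are not given: they have to be found in the camera images.
- meter_supply: The supply to switch on: an upright round dial meter (68 mm across, black rim, white face, top 138 mm high) stands on its rear, behind x = +45 mm. Grey box 150 (x) x 130 (y) x 61 mm high, 3 kg, loose. Origin: centre of its underside; z up; -x is its front, turned roughly to the robot. Its flat panel is 61 mm above the origin.
- finned_supply: The supply to leave alone: the same box and guard, but with a black cooling block of eight upright fins (110 mm wide, 38 mm high) on its rear, and no meter. Grey box 150 (x) x 130 (y) x 61 mm high, 3 kg, loose. Origin: centre of its underside; z up; -x is its front, turned roughly to the robot. Its flat panel is 61 mm above the origin.
- meter_supply_guard (a joint): Guard hinge of the supply with the round dial meter, rad: 0 shut, grows as the lip is raised, stop 1.3; never stays up, falls shut by its weight (60 g). Hinge line parallel to the box's y through x = +5, z = 71 mm of the box frame. Steel hood 72 mm wide (66 inside its cheeks), flat top 108 mm above the box origin; front wall 78 mm before the hinge, lower edge 17 mm above the panel.
- meter_supply_lip (a point): Front edge of the supply with the round dial meter's guard lip, middle. The lip (72 mm wide, 3 to 5 mm thick) juts 20 mm from the front wall's lower edge, past the box's front face, free air beneath. This point is 96.5 mm before and 8.5 mm above the hinge line when shut and turns with the guard; the underside is 2.5 mm lower. Tilted fingertips fit under it and raise it.
- meter_supply_toggle (a joint): Toggle of the supply with the round dial meter, rad: 0 = OFF, leaning to the box's front (24 degrees from upright); 0.84 = ON, leaning as far to its back. Stays where it is left (about 0.7 N at its tip moves it). Pivot at x = -45, y = 0, z = 63 mm of the box frame.
- meter_supply_toggle_tip (a point): End of the supply with the round dial meter's steel toggle lever, 34 mm from its pivot, knob 11 mm thick; under the guard when that is shut. OFF: x = -59, z = 94 mm in the box frame; ON: x = -31, z = 94 mm.
- finned_supply_guard (a joint): Guard hinge of the finned supply, rad: 0 shut, grows as the lip is raised, stop 1.3; never stays up, falls shut by its weight (60 g). Hinge line parallel to the box's y through x = +5, z = 71 mm of the box frame. Steel hood 72 mm wide (66 inside its cheeks), flat top 108 mm above the box origin; front wall 78 mm before the hinge, lower edge 17 mm above the panel.
- finned_supply_lip (a point): Front edge of the finned supply's guard lip, middle. The lip (72 mm wide, 3 to 5 mm thick) juts 20 mm from the front wall's lower edge, past the box's front face, free air beneath. This point is 96.5 mm before and 8.5 mm above the hinge line when shut and turns with the guard; the underside is 2.5 mm lower. Tilted fingertips fit under it and raise it.
- finned_supply_toggle (a joint): Toggle of the finned supply, rad: 0 = OFF, leaning to the box's front (24 degrees from upright); 0.84 = ON, leaning as far to its back. Stays where it is left (about 0.7 N at its tip moves it). Pivot at x = -45, y = 0, z = 63 mm of the box frame.
- finned_supply_toggle_tip (a point): End of the finned supply's steel toggle lever, 34 mm from its pivot, knob 11 mm thick; under the guard when that is shut. OFF: x = -59, z = 94 mm in the box frame; ON: x = -31, z = 94 mm.
- mouse: Bystander: black computer mouse, 108 x 66 x 39 mm; origin at the centre of its underside. Loose; not to be moved.
- beaker: Bystander: small glass beaker, 43 mm across, 57 mm high; origin at the centre of its underside. Loose; not to be moved.
- vial: Bystander: small glass vial with a black cap, 17 mm across, 40 mm high; origin at the centre of its underside. Loose; not to be moved.
- timer: Bystander: white countdown timer, 62 x 66 x 18 mm; origin at the centre of its underside. Loose; not to be moved.
- tweezers: Bystander: steel tweezers, 125 mm long, 15 mm wide, 10 mm thick; origin at the centre of its underside. Loose; not to be moved.
- petri: Bystander: petri dish, 60 mm across, 14 mm high; origin at the centre of its underside. Loose; not to be moved.

How it is judged (in metres and radians):
On the way, in this order (a step that is already met when the one before it is completed fails the run):
1. the guard of the supply with the meter is raised while its toggle is still off (value of joint meter_supply_guard above 0.5 rad and value of joint meter_supply_toggle below 0.2 rad), for 0.1 s.
2. the toggle is pushed over to on while the guard is held up (value of joint meter_supply_toggle above 0.68 rad and value of joint meter_supply_guard above 0.25 rad), for 0.1 s.
3. the guard has dropped shut over the toggle (value of joint meter_supply_toggle above 0.68 rad and value of joint meter_supply_guard below 0.06 rad), for 0.2 s.
At the end, for the whole second after the job is handed in: Supply with the meter: toggle over to the back (above 0.68 of 0.84 rad), guard shut (below 0.06 rad) and still, box level (0.03 rad). Finned supply: toggle off (below 0.12), guard shut (below 0.06). Neither box over 12 mm from where it stood (all of step 3 and velocity of joint meter_supply_guard below 0.05 rad/s and value of joint finned_supply_toggle below 0.12 rad and value of joint finned_supply_guard below 0.06 rad and distance of each of meter_supply, finned_supply from where it was at the start of the episode below 0.012 m and angle between meter_supply's own z axis and vertical below 0.03 rad); the robot touches nothing.
It fails at once if the finned supply is meddled with: guard raised or toggle moved (value of joint finned_supply_guard above 0.15 rad or value of joint finned_supply_toggle above 0.2 rad).
It fails at once if a supply box is pushed over 15 mm, lifted or tipped (distance of any of meter_supply, finned_supply from where it was at the start of the episode above 0.015 m or angle between any of meter_supply, finned_supply's own z axis and vertical above 0.08 rad).
It fails at once if the guard is gripped or forced (over 25 N from the fingers) (contact force between the fingers and meter_supply_guard above 25 N).
It fails at once if the toggle is gripped or forced (over 30 N from the fingers) (contact force between the fingers and meter_supply_toggle above 30 N).
It fails at once if a bystander is moved by over 20 mm, lifted or carried (distance of any of mouse, beaker, vial, timer, tweezers, petri from where it was at the start of the episode above 0.02 m).
It also fails if it takes over 53 s, if anything falls off the work surface, if the arm or the gripper's body presses on something with over 40 N, if the wrist force passes 120 N, or if a joint passes its speed limit or range.

## Robot

A 6-joint arm with a two-finger parallel gripper is mounted at the origin on a cart in front of the work surface, level with it; the furniture and walls round the work are solid. World frame = base frame: x ahead of the robot, y to its left, z up, the work surface at z = 0. Lengths are in mm, angles in rad, forces in N, time in s.
With the tool pointing down it reaches from about 350 to 775 mm from the base axis. Payload 7.3 kg.
Tool frame: the origin (TCP) lies between the finger pads; the fingertips stand 14 mm ahead of it and the grasp point (between the pads) lies 5 mm behind it; z points along the fingers, y is the line along which they close (so a half turn about z gives the same grasp; the last joint's range is limited). The gripper opens to 92 mm and grips with 3 to 60 N. Pads are 19 mm wide; open, the fingers measure 130 mm over their backs; the gripper's body (75 mm by 190 mm) begins 47 mm behind the grasp point.
Start: joints at [-1.281, 0.342, 1.524, -0, 1.275, -0.146], TCP at [221.645, -475.938, 240.741] pointing down, gripper open.
Joint ranges: [-2.53, 2.53], [-0.77, 2.02], [0.04, 2.7], [-1, 4.14], [0.28, 2.66], [-3.11, 3.11]. Speed limits (rad/s): [2.57, 2.57, 3.14, 3.14, 3.14, 3.14].

## Interface

Orientations are given as a unit quaternion [w, x, y, z].
In Python, from plant import env gives the robot as it stands.
- The arm moves only by the shell command python3 -m inch FILE [FORCE], which reads ROWS from the file FILE. ROWS is a JSON list that holds a single list of rows (three levels of brackets), with 1 to 5 rows, each of 7 numbers: a rotation vector rx, ry, rz in a scale on which 1.0 is pi rad, then dx, dy, dz in normalised numbers (1 is 250 mm), then the finger opening in mm; each row is the pose to reach, as a shift and turn from the pose commanded when the command began, along the tool's axes at that moment; what a row does not reach only later rows make up. A row lasts 1/12 s, in which the tool goes at most 41.7 mm and 0.125 rad, less where a joint would pass 70% of its speed; a pose out of reach is approached as far as the arm can. The fingers move at their own pace and stop on an object; FORCE is the grip in N (left out, the last holds). Time passes only in rows, so rows that do not move let the fingers close. It prints the time, the measured TCP pose, the force, the opening and the grip force at its end. Input that does not fit is refused with a message, and nothing moves.
- env.state(): the state, without advancing time (a new reading comes with each control period).
- env.camera(name): name is "scene" or "top" or "wrist"; returns a dict with "color" (400x640x3 uint8, red, green, blue), "fx", "fy", "cx", "cy" (pixels), "rvec" (rotation vector, rad) and "tvec" (3), from world to camera coordinates, as OpenCV has them; the wrist camera has in their place "hand_eye" (4x4, takes a point from camera to tool coordinates, whose origin is the TCP and whose axes are the flange's). Camera axes: x right, y down, z forward; pixel columns grow to the right and rows downward; lengths in mm; the calibration is good to about 2 mm. A picture is of the moment at which its call begins: read the wrist's pose just before it. There is no depth.
- env.job_done(): hands the job in; it is judged then, once.
Trained networks look in a picture, given as the dict that the camera call returned (one of the last four; its "shot" number tells which), for a name from the list of things; names that differ only in an ending like _2 or _b are one class to them, and where a whole thing is asked for, a point or a joint stands for the part that bears it (a point fixed in the world has none). Each returns a list of dicts, best first, with "p" (0 to 1); they miss things now and then, are a little off and sometimes report something else, mostly with a low value. They report only what shows in the picture. A call takes as long as a camera call.
- env.find_in(query, picture): "point" ([column, row] in pixels, amid what is visible of it).
- env.silhouettes(query, picture): "pixels" (400x640 bool, what is visible of it) and "point" ([column, row] in pixels, amid what is visible of it).
- env.place_of(query, picture): "point" ([column, row] in pixels: a listed point, or the origin of a listed thing).
The state is a dict: "time": time; "qpos": joint angles; "dq": joint speeds; "joint_efforts": joint torques, N m; "ee_pos": TCP position; "ee_rot": TCP orientation; "ft_force": force on the tool from outside, world axes, zero at the start; "ft_torque": the same for the moment, N m; "width": finger opening in mm; "grip_force": force on a finger pad.
Only numpy, scipy, OpenCV 4.12 (cv2) and the standard library are available. Lean on these libraries where they do the work, as an engineer would, in place of code of your own. Each camera call takes 0.05 s, during which the arm holds its last target. There are 200 camera calls.

## Working session

There is one attempt and no reset: what is moved stays moved. The work goes in short steps, Python scripts to look and compute and a shell command to move; the robot and the scene stay as the last step left them, time stands still between calls to the robot, and variables do not carry over. Pictures are saved under pics/ and viewed, at most 10 in all, crops included, and the job is handed in when it is done.

```bash
ls; mkdir -p pics; cat > h.py <<'E'
import numpy as np, cv2
from plant import env
from scipy.spatial.transform import Rotation as R
def ray(c,px,st=None):
    K=np.array([[c['fx'],0,c['cx']],[0,c['fy'],c['cy']],[0,0,1.]])
    d=np.linalg.inv(K)@np.array([px[0],px[1],1.])
    if 'rvec' in c:
        Rm=cv2.Rodrigues(np.array(c['rvec'],float))[0]; t=np.array(c['tvec'],float).ravel()
        return -Rm.T@t, Rm.T@d
    H=np.array(c['hand_eye']); w,x,y,z=st['ee_rot']; T=R.from_quat([x,y,z,w]).as_matrix()
    return T@H[:3,3]+np.array(st['ee_pos']), T@H[:3,:3]@d
def atz(r,z): o,d=r; return o+d*(z-o[2])/d[2]
def tri(rs):
    A=np.zeros((3,3));b=np.zeros(3)
    for o,d in rs:
        d=d/np.linalg.norm(d);P=np.eye(3)-np.outer(d,d);A+=P;b+=P@o
    p=np.linalg.solve(A,b)
    return p,[np.linalg.norm(np.cross(p-o,d/np.linalg.norm(d))) for o,d in rs]
def save(c,n): cv2.imwrite('pics/'+n+'.png',c['color'][...,::-1])
E
python3 - <<'E'
from h import *
print(env.state())
cs={n:env.camera(n) for n in('scene','top')}
for n,c in cs.items(): save(c,n+'0')
for q in ['meter_supply','meter_supply_lip','meter_supply_toggle_tip','finned_supply','finned_supply_lip','mouse','beaker','vial','timer','tweezers','petri']:
    rs=[]
    for n,c in cs.items():
        l=env.place_of(q,c)
        print(q,n,[(np.round(r['point']).tolist(),round(r['p'],2)) for r in l[:3]])
        if l: rs.append(ray(c,l[0]['point']))
    if len(rs)==2: p,e=tri(rs);print('   ',p.round(),np.round(e,1))
E
```

```text
pics
{'time': 0.0, 'qpos': array([-1.28101307e+00,  3.42759225e-01,  1.52506303e+00, -1.24809760e-05,
        1.27536553e+00, -1.46019093e-01]), 'dq': array([-1.76563301e-03, -9.07858249e-05,  1.29430661e-03, -9.61736484e-05,
       -4.39051700e-04,  1.42549328e-03]), 'joint_efforts': array([ 1.61510903e-03, -4.31240737e+01, -2.44217867e+01,  7.18661863e-02,
        5.58653427e-02, -1.05754079e-04]), 'ee_pos': array([ 221.5154884 , -475.54092712,  240.00993232]), 'ee_rot': array([-7.95077569e-04,  9.76352621e-01,  2.16182614e-01, -6.32346012e-05]), 'ft_force': array([-0.06919096, -0.20634127, -0.26399486]), 'ft_torque': array([-0.01543134, -0.0469535 ,  0.01185119]), 'grip_force': 0.0, 'width': 91.80679841176479}
meter_supply scene [([297.0, 282.0], 0.71)]
meter_supply top [([265.0, 230.0], 0.81), ([370.0, 236.0], 0.32)]
    [494. 424. -18.] [3.2 3.2]
meter_supply_lip scene [([337.0, 261.0], 0.77)]
meter_supply_lip top [([284.0, 258.0], 0.6)]
    [418. 361.  80.] [0.6 0.6]
meter_supply_toggle_tip scene []
meter_supply_toggle_tip top []
finned_supply scene [([344.0, 230.0], 0.83), ([407.0, 220.0], 0.6)]
finned_supply top [([340.0, 212.0], 0.94)]
    [543. 208.  -7.] [4. 4.]
finned_supply_lip scene [([382.0, 207.0], 0.75)]
finned_supply_lip top [([368.0, 235.0], 0.64)]
    [478. 135.  79.] [1.3 1.3]
mouse scene [([256.0, 324.0], 0.74)]
mouse top [([209.0, 242.0], 0.7)]
    [457. 579. -11.] [1. 1.]
beaker scene [([294.0, 243.0], 0.72), ([424.0, 210.0], 0.26)]
beaker top [([294.0, 185.0], 0.53)]
    [618. 336. -29.] [1.7 1.7]
vial scene [([407.0, 222.0], 0.61)]
vial top [([392.0, 243.0], 0.53)]
    [450.  58.  -6.] [3. 3.]
timer scene [([286.0, 206.0], 0.61)]
timer top [([309.0, 152.0], 0.66)]
    [708. 291.  23.] [2.1 2.1]
tweezers scene [([423.0, 208.0], 0.52)]
tweezers top []
petri scene [([266.0, 230.0], 0.56)]
petri top [([276.0, 162.0], 0.64)]
    [682. 385.   8.] [2.8 2.8]
```

```bash
python3 - <<'E'
import cv2
a=cv2.imread('pics/scene0.png')[130:380,180:500];b=cv2.imread('pics/top0.png')[110:330,160:480]
cv2.imwrite('pics/ab.png',cv2.resize(cv2.vconcat([a,b]),None,fx=1.25,fy=1.25,interpolation=cv2.INTER_CUBIC))
E
```

```text
(no output)
```

View pics/ab.png

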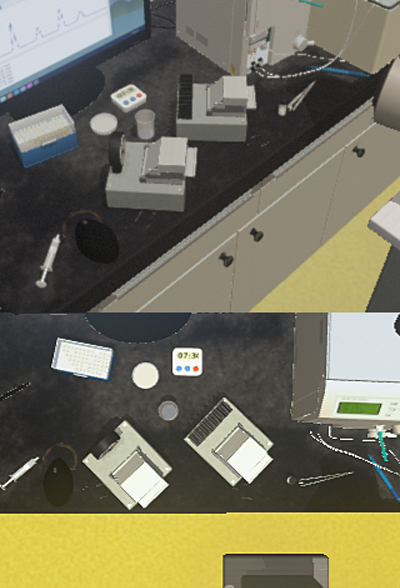

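Meter supply is the left/near one (scene ≈(297,270), top ≈(270,235)) with the dial at its rear. The finned supply is to its right, and the lips face the table's front edge.

```bash
cat >> h.py <<'E'
def pose(s): w,x,y,z=s['ee_rot']; return np.array(s['ee_pos']),R.from_quat([x,y,z,w]).as_matrix()
def tgt(yaw,pitch,sgn=1):
    u=np.array([np.cos(yaw),np.sin(yaw),0]);z=np.cos(pitch)*u-np.sin(pitch)*np.array([0,0,1.])
    y=sgn*np.array([np.sin(yaw),-np.cos(yaw),0]);return np.stack([np.cross(y,z),y,z],1)
def rel(p,Rm,s=None):
    p0,R0=pose(s or env.state()); return np.round(R.from_matrix(R0.T@Rm).as_rotvec(),3),np.round(R0.T@(np.array(p)-p0),1)
E
python3 - <<'E'
from h import *
s=env.state()
c=env.camera('wrist');print(np.round(c['hand_eye'],2))
print(rel([430,-150,280],tgt(np.radians(40),np.radians(60))))
print(rel([380,150,280],tgt(np.radians(40),np.radians(50))))
E
```

```text
[[  -0.     -0.96   -0.28   74.96]
 [   1.     -0.      0.     -0.22]
 [  -0.     -0.28    0.96 -143.74]
 [   0.      0.      0.      1.  ]]
(array([ 0.069,  0.521, -0.256]), array([ 326.5, -207.5,  -39.3]))
(array([ 0.092,  0.694, -0.252]), array([ 407.8, -500.6,  -39.3]))
```

The rows are not in the units I measure in: shifts go in shares of 250 mm and turns go in shares of pi rad. I convert before sending: 185 mm / 250 = 0.74, 150 mm / 250 = 0.6, 0.5 rad / 3.1416 = 0.1592.

```bash
echo '[[[0, 0.0382, -0.0159, 0.16, -0.08, -0.02, 0], [0.0064, 0.0764, -0.0318, 0.32, -0.168, -0.04, 0], [0.0095, 0.1114, -0.0477, 0.46, -0.26, -0.06, 0], [0.0127, 0.1337, -0.0637, 0.6, -0.34, -0.08, 0], [0.0159, 0.1592, -0.0796, 0.74, -0.44, -0.1, 0]]]' > next.json && python3 -m inch next.json 5; python3 - <<'E'
from h import *
s=env.state();print(s['qpos'].round(2))
print(rel([430,-150,280],tgt(np.radians(40),np.radians(60))))
print(rel([390,150,280],tgt(np.radians(40),np.radians(50))))
E
```

```text
time: 1.67
ee_pos: [339.4, -304.6, 265.4]
ee_rot: [-0.077, 0.911, 0.329, 0.237]
ft_force: [0.0, 0.2, 0.2]
width: 63.0
grip_force: 0.0
[-1.23  0.22  1.73  0.49  1.38 -0.49]
(array([ 0.018,  0.019, -0.001]), array([154.8, -61.5,  67.7]))
(array([0.018, 0.194, 0.001]), array([ 296.6, -318.5,  141.5]))
```

Converted, -139 mm / 250 = -0.556, 130 mm / 250 = 0.52, 0.1 rad / 3.1416 = 0.0318.

```bash
echo '[[[0, 0.0064, 0, 0.104, -0.112, 0.048, 0], [0, 0.0127, 0, 0.208, -0.224, 0.096, 0], [0, 0.0191, 0, 0.312, -0.336, 0.148, 0], [0, 0.0255, 0, 0.416, -0.448, 0.2, 0], [0, 0.0318, 0, 0.52, -0.556, 0.248, 0]]]' > next.json && python3 -m inch next.json; python3 - <<'E'
from h import *
s=env.state();print(s['qpos'].round(2))
print(rel([370,200,260],tgt(np.radians(40),np.radians(50))))
E
```

```text
time: 2.08
ee_pos: [361.2, -104.9, 270.8]
ee_rot: [-0.094, 0.899, 0.324, 0.281]
ft_force: [1.0, 0.2, 0.7]
width: 29.6
grip_force: 0.0
[-1.   -0.04  2.06  0.63  1.26 -0.37]
(array([ 0.017,  0.096, -0.001]), array([ 160.7, -230.2,  119.7]))
```

Converted, -150 mm / 250 = -0.6, -120 mm / 250 = -0.48, 0.09 rad / 3.1416 = 0.0286.

```bash
echo '[[[0, 0.0064, 0, 0.084, -0.12, 0.064, 0], [0, 0.0127, 0, 0.168, -0.24, 0.128, 0], [0, 0.0191, 0, 0.252, -0.36, 0.188, 0], [0, 0.0255, 0, 0.336, -0.48, 0.252, 0], [0, 0.0286, 0, 0.42, -0.6, 0.312, 0]]]' > next.json && python3 -m inch next.json; python3 - <<'E'
from h import *
s=env.state();print(s['qpos'].round(2))
print(rel([350,230,250],tgt(np.radians(40),np.radians(50))))
E
```

```text
time: 2.5
ee_pos: [366.7, 92.9, 264.0]
ee_rot: [-0.108, 0.885, 0.318, 0.322]
ft_force: [0.7, -0.4, -0.9]
width: 1.0
grip_force: 0.0
[-0.49 -0.22  2.28  0.81  0.94 -0.05]
(array([ 0.019,  0.006, -0.001]), array([  49. , -116.9,   56.7]))
```

Converted, -117 mm / 250 = -0.468, -100 mm / 250 = -0.4, 0.02 rad / 3.1416 = 0.0064.

```bash
echo '[[[0, 0, 0, 0.056, -0.136, 0.064, 0], [0, 0, 0, 0.112, -0.268, 0.128, 0], [0, 0, 0, 0.16, -0.4, 0.192, 0], [0.0064, 0, 0, 0.196, -0.468, 0.228, 0], [0.0064, 0, 0, 0.196, -0.468, 0.228, 0]]]' > next.json && python3 -m inch next.json; python3 - <<'E'
from h import *
s=env.state();print(s['qpos'].round(2))
c=env.camera('wrist');save(c,'w1')
for q in ['meter_supply','meter_supply_lip','finned_supply_lip']:
    l=env.place_of(q,c); print(q,[(np.round(r['point']).tolist(),round(r['p'],2)) for r in l[:3]])
    for r in l[:2]:
        print(atz(ray(c,r['point'],s),79.5).round(1),atz(ray(c,r['point'],s),0).round(1))
E
```

```text
time: 2.92
ee_pos: [347.3, 234.1, 249.5]
ee_rot: [-0.119, 0.882, 0.327, 0.317]
ft_force: [-0.2, 0.3, 0.7]
width: 0.6
grip_force: 0.0
[ 0.15 -0.17  2.29  0.74  0.53  0.45]
meter_supply [([287.0, 142.0], 0.67)]
[458.1 380.3  79.5] [491.  421.1   0. ]
meter_supply_lip [([280.0, 171.0], 0.89)]
[427.5 361.5  79.5] [453.1 397.8   0. ]
finned_supply_lip [([496.0, 275.0], 0.95)]
[478.2 136.5  79.5] [516.  118.3   0. ]
```

View pics/w1.png

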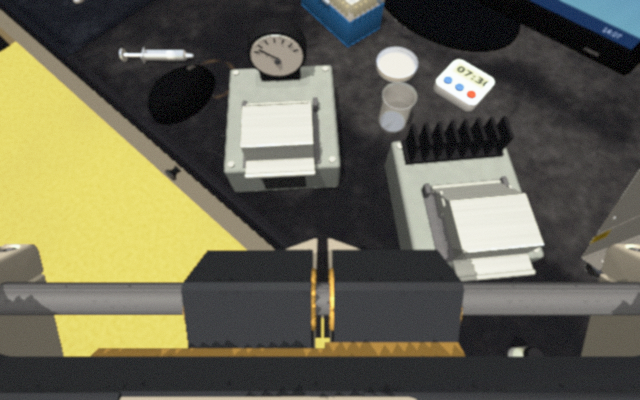

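```bash
python3 - <<'E'
import cv2
a=cv2.imread('pics/w1.png')[60:200,215:355]
cv2.imwrite('pics/w1c.png',cv2.resize(a,None,fx=4,fy=4,interpolation=cv2.INTER_CUBIC))
E
```

```text
(no output)
```

View pics/w1c.png

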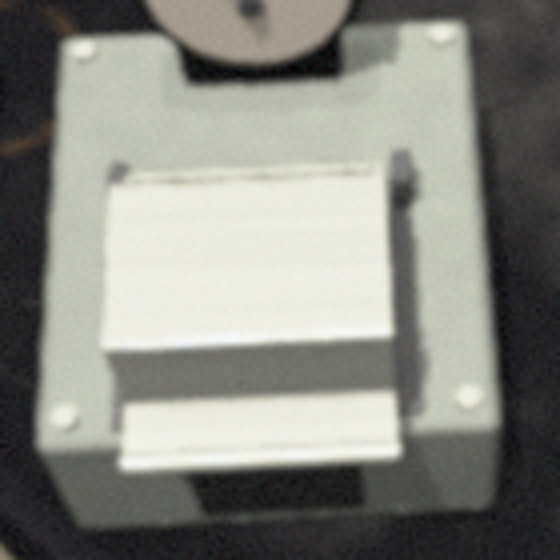

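The crop shows the panel corners, lip front edge (full px (245,175)–(315,173)) and box foot clearly; I'll fit the box pose to them.

```bash
cat > fit.py <<'E'
from h import *
from scipy.optimize import least_squares
def fit(c,s,obj,px,z0=0):
    K=np.array([[c['fx'],0,c['cx']],[0,c['fy'],c['cy']],[0,0,1.]]);p,Rm=pose(s);H=np.array(c['hand_eye'])
    obj=np.array(obj,float);px=np.array(px)
    def res(v):
        W=obj@R.from_euler('z',v[2]).as_matrix().T+[v[0],v[1],z0 if len(v)<4 else v[3]]
        q=((W-p)@Rm-H[:3,3])@H[:3,:3]; q=q@K.T
        return (q[:,:2]/q[:,2:]-px).ravel()
    for v0 in ([490,421,.7],[490,421,.7,0]):
        r=least_squares(res,v0);print(np.round(r.x,3),'deg',np.degrees(r.x[2]).round(1),'res',r.fun.round(1))
E
python3 - <<'E'
from fit import *
s=env.state();c=env.camera('wrist')
fit(c,s,[[-75,65,61],[-75,-65,61],[75,65,61],[75,-65,61],[-91.5,36,79.5],[-91.5,-36,79.5],[-75,65,0],[-75,-65,0]],
 [[224.5,170.75],[339.25,166.25],[230.75,69.25],[331.75,65.5],[245,175.5],[315,173],[235,191.75],[337.5,186.75]])
E
```

```text
[496.827 414.638   0.748] deg 42.9 res [-1.8  0.2  1.3 -0.3 -0.7 -2.6  0.7 -2.7  0.2 -0.2 -0.4 -0.7  0.1  2.4
  0.8  2.8]
[499.935 418.725   0.748  -8.592] deg 42.9 res [-0.4 -0.1 -0.2 -0.5  0.5 -0.6 -0.4 -0.6  1.1 -0.6 -1.3 -1.   1.1  1.6
 -0.4  2.2]
```

```bash
cat >> h.py <<'E'
BOX=[497,415.5,np.radians(42.9)]
def corner(xb,zb,pitch=45,box=None):
    X,Y,a=box or BOX; T=tgt(a,np.radians(pitch))
    p=np.array([X+xb*np.cos(a),Y+xb*np.sin(a),zb]); return p-14*T[:,2]-9.5*T[:,0],T
def where(box=None):
    X,Y,a=box or BOX; s=env.state();p,Rm=pose(s);q=p+14*Rm[:,2]+9.5*Rm[:,0]-[X,Y,0]
    u=np.array([np.cos(a),np.sin(a)]);v=np.array([-u[1],u[0]]);z=Rm[:,2]
    print('corner box x %.1f y %.1f z %.1f'%(q[:2]@u,q[:2]@v,q[2]),'pitch %.1f yaw %.1f'%(np.degrees(np.arcsin(-z[2])),np.degrees(np.arctan2(z[1],z[0]))),'F',s['ft_force'].round(1),'t',s['time'].round(2))
E
python3 - <<'E'
from h import *
where();print(env.state()['ee_pos'].round(1))
print(corner(-160,125)[0],rel(*corner(-160,125)))
E
```

```text
Traceback (most recent call last):
  File "h.py", line 33, in where
    print('corner box x %.1f y %.1f z %.1f'%(q[:2]@u,q[:2]@v,q[2]),'pitch %.1f yaw %.1f'%(np.degrees(np.arcsin(-z[2])),np.degrees(np.arctan2(z[1],z[0]))),'F',s['ft_force'].round(1),'t',s['time'].round(2))
                                                                                                                                                                                         ^^^^^^^^^^^^^^^
AttributeError: 'float' object has no attribute 'round'
```

```bash
sed -i "s/s\['time'\].round(2)/round(s['time'],2)/" h.py
python3 - <<'E'
from h import *
where();print(env.state()['ee_pos'].round(1))
print(corner(-160,125)[0],rel(*corner(-160,125)))
E
```

```text
corner box x -218.6 y -39.2 z 245.0 pitch 50.4 yaw 40.1 F [-0.1 -0.2  0.2] t 3.17
[351.1 227.5 249.7]
[367.62046399 295.27311592 128.18198052] (array([ 0.033,  0.095, -0.038]), array([-34.1, -41.1, 129.5]))
```

Converted, 129 mm / 250 = 0.516, 102 mm / 250 = 0.408, 0.095 rad / 3.1416 = 0.0302.

```bash
echo '[[[0.0032, 0.0095, -0.0032, -0.036, -0.044, 0.136, 0], [0.0064, 0.0191, -0.0064, -0.072, -0.088, 0.272, 0], [0.0095, 0.0286, -0.0095, -0.108, -0.132, 0.408, 0], [0.0105, 0.0302, -0.0121, -0.136, -0.164, 0.516, 0], [0.0105, 0.0302, -0.0121, -0.136, -0.164, 0.516, 0]]]' > next.json && python3 -m inch next.json; echo '[[[0, 0, 0, 0, 0, 0, 0], [0, 0, 0, 0, 0, 0, 0]]]' > next.json && python3 -m inch next.json>/dev/null; python3 - <<'E'
from h import *
where();s=env.state();print(s['qpos'].round(2))
c=env.camera('wrist');print(env.state()['ee_pos']-s['ee_pos'])
for q in ['meter_supply_lip']:
    for r in env.place_of(q,c)[:1]: print(r['point'],r['p'],atz(ray(c,r['point'],s),79.5).round(1))
save(c,'w2')
import cv2
a=c['color'][0:260,170:470,::-1]
cv2.imwrite('pics/w2c.png',cv2.resize(a,None,fx=2.3,fy=2.3,interpolation=cv2.INTER_CUBIC))
E
```

```text
time: 3.58
ee_pos: [361.6, 278.6, 189.6]
ee_rot: [-0.152, 0.859, 0.336, 0.355]
ft_force: [1.4, -0.1, 0.9]
width: 0.8
grip_force: 0.0
corner box x -176.2 y -6.6 z 186.2 pitch 44.8 yaw 44.9 F [ 0.2  0.5 -0.1] t 3.75
[ 0.23  0.06  2.41  1.65  0.38 -0.46]
[0.04664217 0.25333898 0.58212607]
[310.8, 197.3] 0.57 [426.1 358.5  79.5]
```

View pics/w2c.png

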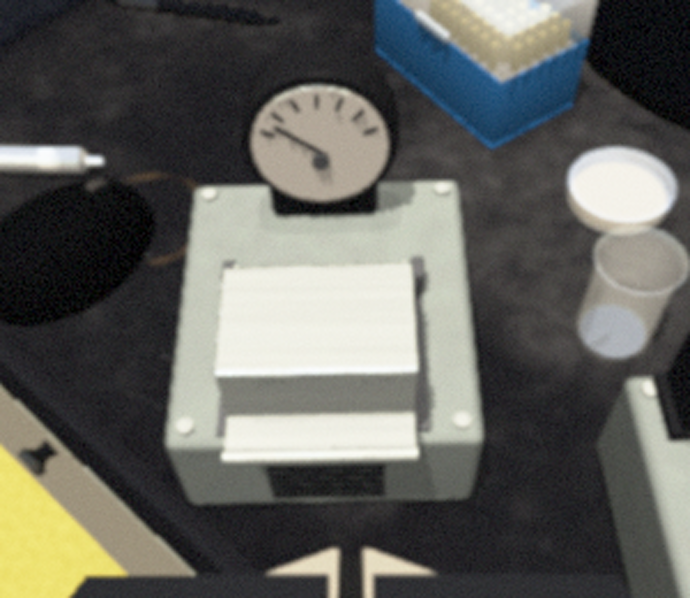

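Lip front edge at full px (267,198)–(352,198), box well visible, arm at a wrist roll-over (q5 = 0.38).

```bash
python3 - <<'E'
from fit import *
s=env.state();c=env.camera('wrist')
fit(c,s,[[-75,65,61],[-75,-65,61],[75,65,61],[75,-65,61],[-91.5,36,79.5],[-91.5,-36,79.5],[-75,65,0],[-75,-65,0]],
 [[242.6,192.6],[379.6,190],[254.8,81.3],[368.7,78.7],[267,198.3],[351.7,197.8],[252.6,218.7],[374.3,216.1]])
E
```

```text
[492.199 424.43    0.767] deg 43.9 res [-2.   0.1  1.4  0.  -0.5 -2.4  0.5 -2.6  0.4 -0.7 -0.4 -1.8  0.6  2.9
 -0.1  3.4]
[494.479 427.03    0.767  -5.595] deg 43.9 res [-0.6 -0.   0.  -0.   0.5 -0.7 -0.4 -0.8  1.4 -0.9 -1.2 -2.   1.6  2.3
 -1.2  2.8]
```

```bash
sed -i "s/^BOX=.*/BOX=[493,425,0.767]/" h.py
python3 - <<'E'
from h import *
where();print(rel(*corner(-150,110)),rel(*corner(-150,110,40)))
E
```

```text
corner box x -179.5 y -12.5 z 187.5 pitch 44.6 yaw 44.9 F [ 0.1 -0.5 -0.5] t 3.9
(array([-0.011, -0.006, -0.021]), array([-34.5, -10.8,  75.5])) (array([-0.01 ,  0.081, -0.022]), array([-35.7, -10.8,  76.4]))
```

Converted, 75 mm / 250 = 0.3, 57 mm / 250 = 0.228, -0.02 rad / 3.1416 = -0.0064.

```bash
echo '[[[0, 0, -0.0032, -0.036, -0.012, 0.076, 0], [0, 0, -0.0064, -0.072, -0.024, 0.152, 0], [-0.0032, 0, -0.0064, -0.108, -0.036, 0.228, 0], [-0.0032, 0, -0.0064, -0.136, -0.044, 0.3, 0], [-0.0032, 0, -0.0064, -0.136, -0.044, 0.3, 0]]]' > next.json && python3 -m inch next.json; echo '[[[0, 0, 0, 0, 0, 0, 0], [0, 0, 0, 0, 0, 0, 0]]]' > next.json && python3 -m inch next.json>/dev/null; python3 - <<'E'
from h import *
where();s=env.state();print(s['qpos'].round(2));print(rel(*corner(-150,110)))
E
```

```text
time: 4.32
ee_pos: [372.8, 310.6, 112.5]
ee_rot: [-0.145, 0.856, 0.345, 0.357]
ft_force: [0.5, 0.2, 0.7]
width: 0.3
grip_force: 0.0
corner box x -149.9 y 1.7 z 110.3 pitch 44.7 yaw 44.3 F [ 0.3 -0.5 -0.1] t 4.48
[ 0.35  0.34  2.44  2.46  0.49 -1.25]
(array([-0.005, -0.005, -0.001]), array([-0.1,  1.7,  0.1]))
```

```bash
python3 - <<'E'
from h import *
s=env.state();c=env.camera('wrist')
for r in env.place_of('meter_supply_lip',c)[:1]: print(r['point'],r['p'],atz(ray(c,r['point'],s),79.5).round(1))
K=np.array([[c['fx'],0,c['cx']],[0,c['fy'],c['cy']],[0,0,1.]]);p,Rm=pose(s);H=np.array(c['hand_eye'])
im=c['color'][...,::-1].copy()
X,Y,a=BOX
for b in [[-91.5,36,79.5],[-91.5,-36,79.5],[-75,65,61],[-75,-65,61],[75,65,61],[75,-65,61],[-73,36,108],[-73,-36,108]]:
    W=R.from_euler('z',a).as_matrix()@b+[X,Y,0]
    q=K@(((W-p)@Rm-H[:3,3])@H[:3,:3]);q=q[:2]/q[2];cv2.circle(im,tuple(np.round(q).astype(int).tolist()),2,(0,0,255),-1)
cv2.imwrite('pics/w3.png',cv2.resize(im[60:400,170:510],None,fx=1.75,fy=1.75,interpolation=cv2.INTER_CUBIC))
E
```

```text
[325.6, 179.8] 0.81 [424.5 358.7  79.5]
```

View pics/w3.png

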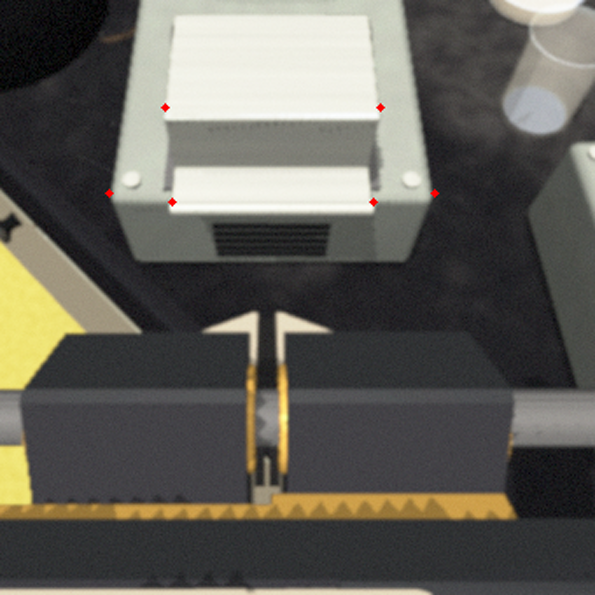

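```bash
sed -i "s/^BOX=.*/BOX=[491,423,0.767]/" h.py
python3 - <<'E'
from h import *
where();print(rel(*corner(-120,67)),rel(*corner(-84,68)))
E
```

```text
corner box x -146.9 y 1.5 z 111.2 pitch 44.6 yaw 44.2 F [ 0.3  0.4 -0.5] t 4.58
(array([-0.003, -0.007, -0.   ]), array([-12.5,   1.6,  50.1])) (array([-0.003, -0.007, -0.   ]), array([13.5,  1.7, 75.1]))
```

Converted, 74 mm / 250 = 0.296, 62 mm / 250 = 0.248.

```bash
echo '[[[0, 0, 0, -0.024, 0.004, 0.1, 0], [0, 0, 0, -0.048, 0.006, 0.2, 0], [0, 0, 0, -0.048, 0.006, 0.2, 0], [0, 0, 0, 0, 0.006, 0.248, 0], [0, 0, 0, 0.048, 0.006, 0.296, 0]]]' > next.json && python3 -m inch next.json; echo '[[[0, 0, 0, 0, 0, 0, 0], [0, 0, 0, 0, 0, 0, 0]]]' > next.json && python3 -m inch next.json>/dev/null; python3 - <<'E'
from h import *
where();s=env.state();print(s['qpos'].round(2))
c=env.camera('wrist');im=c['color'][...,::-1]
cv2.imwrite('pics/w4.png',cv2.resize(im[60:400,170:510],None,fx=1.75,fy=1.75,interpolation=cv2.INTER_CUBIC))
E
```

```text
time: 5.0
ee_pos: [416.3, 351.6, 70.3]
ee_rot: [-0.146, 0.856, 0.345, 0.356]
ft_force: [-0.1, -0.3, 0.6]
width: 0.6
grip_force: 0.0
corner box x -86.2 y 0.4 z 68.2 pitch 44.6 yaw 44.2 F [-1.3  0.6  0.1] t 5.17
[ 0.42  0.52  2.32  2.63  0.52 -1.36]
```

View pics/w4.png

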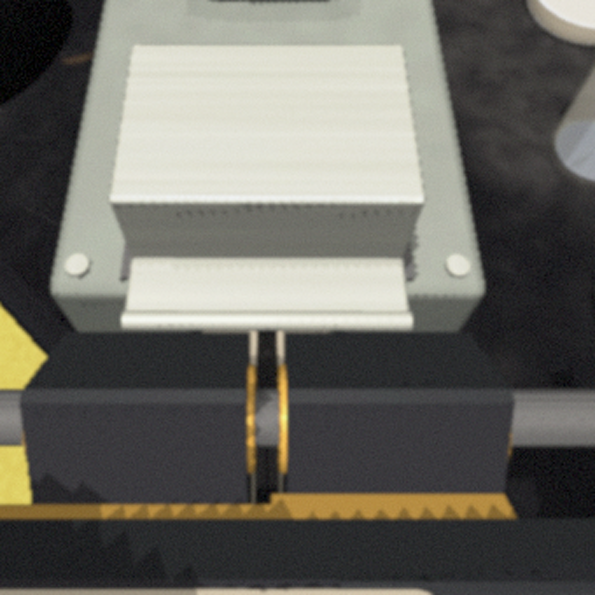

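Fingertips sit under the lip, centred (gap at crop column 267, lip spans 122–412). Lifting along the arc.

Converted, 31.5 mm / 250 = 0.126, -10.5 mm / 250 = -0.042.

```bash
echo '[[[0, 0, 0, 0.028, 0, -0.014, 0], [0, 0, 0, 0.056, 0, -0.028, 0], [0, 0, 0, 0.08, 0, -0.042, 0], [0, 0, 0, 0.104, 0, -0.054, 0], [0, 0, 0, 0.126, 0, -0.066, 0]]]' > next.json && python3 -m inch next.json; echo '[[[0, 0, 0, 0, 0, 0, 0], [0, 0, 0, 0, 0, 0, 0]]]' > next.json && python3 -m inch next.json>/dev/null; python3 - <<'E'
from h import *
where()
E
```

```text
time: 5.63
ee_pos: [423.2, 358.1, 104.3]
ee_rot: [-0.145, 0.856, 0.345, 0.356]
ft_force: [-0.1, -0.3, 0.1]
width: 0.5
grip_force: 0.1
corner box x -76.7 y 0.3 z 101.0 pitch 44.7 yaw 44.2 F [-0.4 -0.6 -1.4] t 5.8
```

Continue to θ≈0.7.

Converted, 33 mm / 250 = 0.132, 24 mm / 250 = 0.096.

```bash
echo '[[[0, 0, 0, 0.032, 0, -0.008, 0], [0, 0, 0, 0.064, 0, -0.02, 0], [0, 0, 0, 0.096, 0, -0.028, 0], [0, 0, 0, 0.132, 0, -0.032, 0], [0, 0, 0, 0.132, 0, -0.032, 0]]]' > next.json && python3 -m inch next.json; echo '[[[0, 0, 0, 0, 0, 0, 0], [0, 0, 0, 0, 0, 0, 0]]]' > next.json && python3 -m inch next.json>/dev/null; python3 - <<'E'
from h import *
where()
c=env.camera('wrist');d=env.camera('scene')
a=cv2.resize(c['color'][40:340,170:470,::-1],(500,500));b=cv2.resize(d['color'][220:320,250:310+40,::-1],(500,500),interpolation=cv2.INTER_CUBIC)
cv2.imwrite('pics/w5.png',cv2.resize(cv2.hconcat([a,b]),(800,400)))
E
```

```text
time: 6.22
ee_pos: [437.4, 371.5, 133.8]
ee_rot: [-0.146, 0.855, 0.346, 0.358]
ft_force: [0.9, -0.8, 0.1]
width: 0.5
grip_force: 0.1
corner box x -59.2 y 0.4 z 128.7 pitch 44.8 yaw 44.2 F [-0.7 -0.9 -0.1] t 6.38
```

View pics/w5.png

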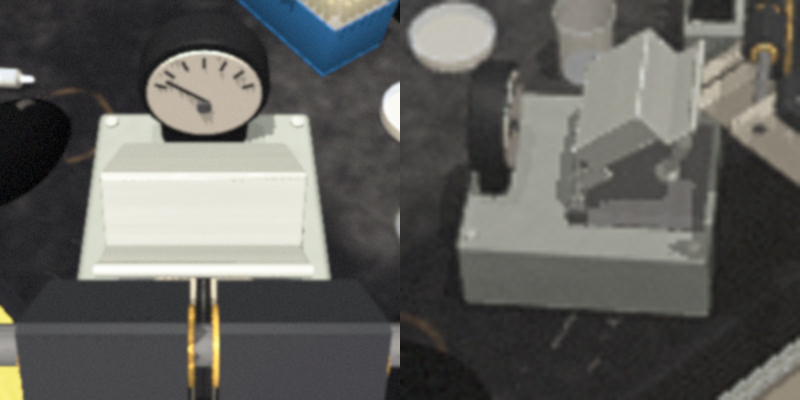

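Guard is up (~0.65 rad), toggle visible still leaning forward (right half, (665,165)). Now dip and then push inward.

Converted, -32 mm / 250 = -0.128, -24 mm / 250 = -0.096.

```bash
echo '[[[0, 0, 0, -0.032, 0, 0.008, 0], [0, 0, 0, -0.064, 0, 0.02, 0], [0, 0, 0, -0.096, 0, 0.032, 0], [0, 0, 0, -0.128, 0, 0.048, 0], [0, 0, 0, -0.128, 0, 0.048, 0]]]' > next.json && python3 -m inch next.json; echo '[[[0, 0, 0, 0, 0, 0, 0], [0, 0, 0, 0.012, 0, 0.012, 0], [0, 0, 0, 0.024, 0, 0.024, 0], [0, 0, 0, 0.024, 0, 0.024, 0]]]' > next.json && python3 -m inch next.json; python3 - <<'E'
from h import *
where()
E
```

```text
time: 6.9
ee_pos: [425.5, 360.5, 99.2]
ee_rot: [-0.145, 0.857, 0.345, 0.355]
ft_force: [-0.4, -1.2, -0.9]
width: 0.5
grip_force: 0.2
time: 7.23
ee_pos: [434.2, 368.4, 102.5]
ee_rot: [-0.146, 0.855, 0.346, 0.358]
ft_force: [-0.2, 0.2, 0.0]
width: 0.6
grip_force: 0.1
corner box x -62.2 y 0.1 z 99.4 pitch 44.5 yaw 44.2 F [-0.2  0.2  0. ] t 7.23
```

Converted, 17 mm / 250 = 0.068, 14.5 mm / 250 = 0.058.

```bash
echo '[[[0, 0, 0, 0.01, 0, 0.02, 0], [0, 0, 0, 0.022, 0, 0.036, 0], [0, 0, 0, 0.032, 0, 0.048, 0], [0, 0, 0, 0.04, 0, 0.058, 0], [0, 0, 0, 0.048, 0, 0.068, 0]]]' > next.json && python3 -m inch next.json;echo '[[[0, 0, 0, 0, 0, 0, 0], [0, 0, 0, 0.004, 0, 0.004, 0], [0, 0, 0, 0.004, 0, 0.004, 0]]]' > next.json && python3 -m inch next.json; python3 - <<'E'
from h import *
where()
c=env.camera('wrist');d=env.camera('scene')
a=cv2.resize(c['color'][40:340,170:470,::-1],(500,500));b=cv2.resize(d['color'][220:320,250:310+40,::-1],(500,500),interpolation=cv2.INTER_CUBIC)
cv2.imwrite('pics/w6.png',cv2.resize(cv2.hconcat([a,b]),(800,400)))
E
```

```text
time: 7.65
ee_pos: [448.1, 382.1, 98.3]
ee_rot: [-0.146, 0.856, 0.346, 0.357]
ft_force: [-0.3, -0.5, 2.7]
width: 0.4
grip_force: 1.2
time: 7.9
ee_pos: [448.6, 382.7, 97.9]
ee_rot: [-0.146, 0.856, 0.346, 0.356]
ft_force: [-0.1, -0.6, 0.1]
width: 0.5
grip_force: 0.3
corner box x -41.9 y 0.4 z 94.8 pitch 44.7 yaw 44.2 F [-0.1 -0.6  0.1] t 7.9
```

View pics/w6.png

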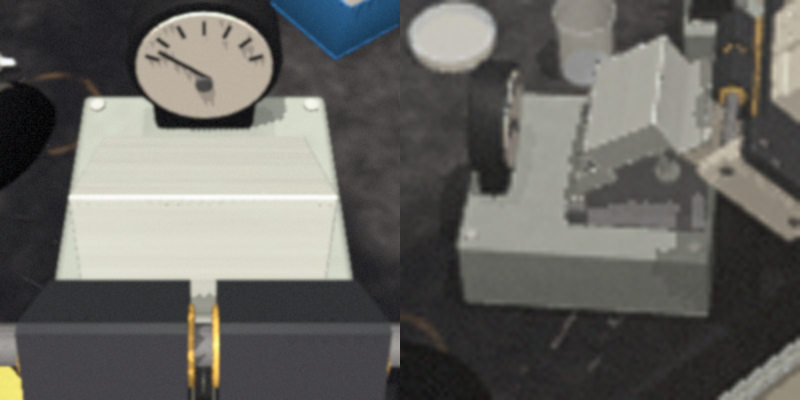

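The guard is well up, but the knob seems still to sit near its OFF place; check by projecting the expected points.

```bash
python3 - <<'E'
from h import *
where();s=env.state();p,Rm=pose(s);d=env.camera('scene')
X,Y,a=BOX;u=R.from_euler('z',a).as_matrix()
pts={'off':u@[-59,0,94]+[X,Y,0],'on':u@[-31,0,94]+[X,Y,0],'FLtop':u@[-75,65,61]+[X,Y,0],'RLtop':u@[75,65,61]+[X,Y,0],'FLbot':u@[-75,65,0]+[X,Y,0]}
for n,v in {'c_up':[9.5,0,14],'c_lo':[-9.5,0,14],'left_up':[9.5,-19,14],'left_lo':[-9.5,-19,14],'lo_back':[-9.5,-19,-30]}.items(): pts[n]=p+Rm@v
K=np.array([[d['fx'],0,d['cx']],[0,d['fy'],d['cy']],[0,0,1.]])
im=cv2.resize(d['color'][220:320,250:350,::-1],(600,600),interpolation=cv2.INTER_CUBIC)
for n,v in pts.items():
    q=cv2.projectPoints(np.array([v]),np.array(d['rvec'],float),np.array(d['tvec'],float),K,None)[0].ravel()
    q=((q-[250,220])*6).astype(int);print(n,q)
    cv2.circle(im,tuple(q.tolist()),3,(0,0,255) if n[0] in'cl' else (0,255,0),-1)
cv2.imwrite('pics/s7.png',im)
E
```

```text
corner box x -42.0 y 0.4 z 94.8 pitch 44.7 yaw 44.2 F [-0.1 -0.  -0.2] t 8.0
off [429 203]
on [359 200]
FLtop [458 387]
RLtop [ 76 365]
FLbot [459 484]
c_up [386 201]
c_lo [420 225]
left_up [382 236]
left_lo [417 261]
lo_back [496 211]
```

View pics/s7.png

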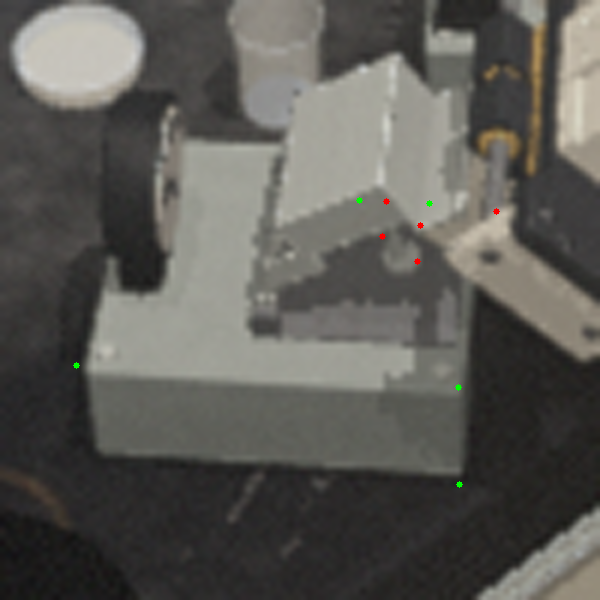

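The visible round part is the toggle's bushing; the knob is hidden behind the cheek. Push on until the stop is felt.

The rows are not in the units I measure in: shifts go in shares of 250 mm and turns go in shares of pi rad. I convert before sending: 2.5 mm / 250 = 0.01, 1.5 mm / 250 = 0.006.

```bash
echo '[[[0, 0, 0, 0.006, 0, 0.006, 0], [0, 0, 0, 0.01, 0, 0.01, 0], [0, 0, 0, 0.01, 0, 0.01, 0], [0, 0, 0, 0.01, 0, 0.01, 0]]]' > next.json && python3 -m inch next.json; python3 -c "from h import *;where()"; echo '[[[0, 0, 0, 0.0028, 0, 0.0028, 0], [0, 0, 0, 0.0056, 0, 0.0056, 0], [0, 0, 0, 0.0056, 0, 0.0056, 0], [0, 0, 0, 0.0056, 0, 0.0056, 0]]]' > next.json && python3 -m inch next.json; python3 -c "from h import *;where()"
```

```text
time: 8.38
ee_pos: [451.3, 385.2, 98.1]
ee_rot: [-0.146, 0.856, 0.346, 0.357]
ft_force: [0.2, 0.6, -1.2]
width: 0.7
grip_force: 0.1
corner box x -38.1 y 0.4 z 95.0 pitch 44.7 yaw 44.2 F [ 0.2  0.6 -1.2] t 8.38
time: 8.72
ee_pos: [452.7, 386.5, 98.1]
ee_rot: [-0.146, 0.856, 0.346, 0.357]
ft_force: [-0.2, -0.3, -0.6]
width: 0.4
grip_force: 0.3
corner box x -36.3 y 0.4 z 95.0 pitch 44.7 yaw 44.2 F [-0.2 -0.3 -0.6] t 8.72
```

Converted, 1.4 mm / 250 = 0.0056, 0.7 mm / 250 = 0.0028.

```bash
for i in 1 2; do python3 -c "from h import *;where()"; done; echo '[[[0, 0, 0, 0.0028, 0, 0.0028, 0], [0, 0, 0, 0.0056, 0, 0.0056, 0], [0, 0, 0, 0.0056, 0, 0.0056, 0], [0, 0, 0, 0.0056, 0, 0.0056, 0]]]' > next.json && python3 -m inch next.json | grep -E 'ft|grip'; python3 -c "from h import *;where()"
```

```text
corner box x -36.3 y 0.4 z 95.0 pitch 44.7 yaw 44.2 F [-0.2 -0.3 -0.6] t 8.72
corner box x -36.3 y 0.4 z 95.0 pitch 44.7 yaw 44.2 F [-0.2 -0.3 -0.6] t 8.72
ft_force: [-6.2, -6.1, 4.6]
grip_force: 5.1
corner box x -35.5 y 0.4 z 94.6 pitch 44.8 yaw 44.2 F [-6.2 -6.1  4.6] t 9.05
```

Converted, 1.4 mm / 250 = 0.0056, 0.7 mm / 250 = 0.0028.

```bash
echo '[[[0, 0, 0, 0.0028, 0, 0.0028, 0], [0, 0, 0, 0.0056, 0, 0.0056, 0], [0, 0, 0, 0.0056, 0, 0.0056, 0], [0, 0, 0, 0.0056, 0, 0.0056, 0]]]' > next.json && python3 -m inch next.json | grep -E 'ft|grip'; python3 -c "from h import *;where()"
```

```text
ft_force: [-13.3, -14.3, 12.6]
grip_force: 11.0
corner box x -34.9 y 0.5 z 94.2 pitch 44.9 yaw 44.2 F [-13.3 -14.3  12.6] t 9.38
```

Stop felt (~23 N total): toggle fully over. Withdraw the way we came.

Converted, -32 mm / 250 = -0.128, -28 mm / 250 = -0.112.

```bash
echo '[[[0, 0, 0, -0.016, 0, -0.016, 0], [0, 0, 0, -0.04, 0, -0.044, 0], [0, 0, 0, -0.064, 0, -0.072, 0], [0, 0, 0, -0.088, 0, -0.1, 0], [0, 0, 0, -0.112, 0, -0.128, 0]]]' > next.json && python3 -m inch next.json | grep -E 'ft'; echo '[[[0, 0, 0, 0, 0, 0, 0], [0, 0, 0, 0, 0, 0, 0]]]' > next.json && python3 -m inch next.json|grep ft; python3 -c "
from h import *
where();print(rel(*corner(-88,70)),rel(*corner(-120,68)))"
```

```text
ft_force: [0.5, -0.1, -0.4]
ft_force: [-0.3, -0.7, -0.7]
corner box x -75.2 y 0.2 z 97.7 pitch 44.7 yaw 44.2 F [-0.3 -0.7 -0.7] t 9.97
(array([-0.003, -0.005, -0.001]), array([-28.6,   0.2,  10.3])) (array([-0.003, -0.005, -0.001]), array([-52.5,   0.2, -11. ]))
```

Converted, -29 mm / 250 = -0.116, -22 mm / 250 = -0.088.

```bash
echo '[[[0, 0, 0, -0.032, 0, 0.012, 0], [0, 0, 0, -0.06, 0, 0.02, 0], [0, 0, 0, -0.088, 0, 0.032, 0], [0, 0, 0, -0.116, 0, 0.04, 0], [0, 0, 0, -0.116, 0, 0.04, 0]]]' > next.json && python3 -m inch next.json | grep -E 'ft'; echo '[[[0, 0, 0, -0.032, 0, -0.032, 0], [0, 0, 0, -0.064, 0, -0.064, 0], [0, 0, 0, -0.096, 0, -0.096, 0], [0, 0, 0, -0.128, 0, -0.128, 0], [0, 0, 0, -0.16, 0, -0.16, 0]]]' > next.json && python3 -m inch next.json|grep ft; echo '[[[0, 0, 0, 0, 0, 0, 0], [0, 0, 0, 0, 0, -0.1, 0], [0, 0, 0, 0, 0, -0.2, 0], [0, 0, 0, 0, 0, -0.2, 0]]]' > next.json && python3 -m inch next.json|grep ft; python3 - <<'E'
from h import *
where()
c=env.camera('wrist');d=env.camera('scene')
a=cv2.resize(c['color'][:,100:500,::-1],(400,400));b=cv2.resize(d['color'][220:320,250:350,::-1],(400,400),interpolation=cv2.INTER_CUBIC)
cv2.imwrite('pics/w8.png',cv2.hconcat([a,b]))
E
```

```text
ft_force: [-0.7, 0.0, -0.7]
ft_force: [-0.1, 0.9, -0.5]
ft_force: [0.0, -0.4, -1.0]
corner box x -181.2 y 0.2 z 106.7 pitch 44.6 yaw 44.1 F [ 0.  -0.4 -1. ] t 11.13
```

View pics/w8.png

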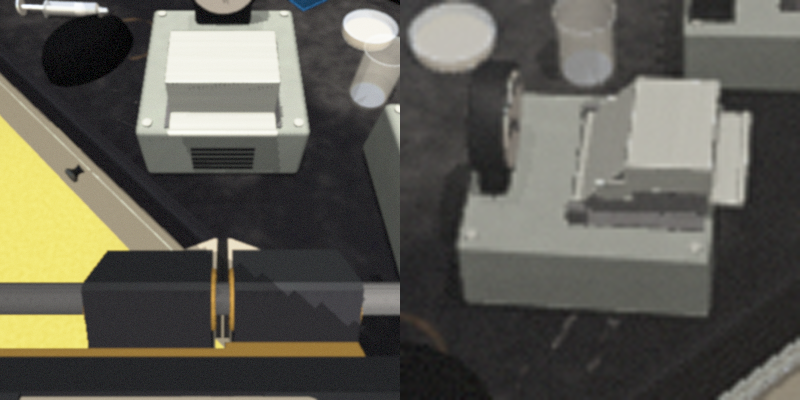

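The guard is shut, the box hasn't moved, and the fingers are clear. The stop came exactly at the expected ON position (x = −36), so I'm handing it in.

```bash
python3 -c "from plant import env;print(env.job_done())"
```

```text
the job is handed in; nothing more can be done
None
```

I handed in the job with the meter supply's guard raised, its toggle pushed back to its stop and the guard shut again; the hand-in gave no verdict. The ON position is judged by feel, since the guard hid the toggle: it stopped where the ON position should be.

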